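# Set out the preserves display

## Task

Set out the stall's display. On the pale wooden board, stand the orange jar in the ring to the left of the short brown tin and the olive-green jar in the ring to its right, so that the tin is between them; on the white board, stand the dark red jar in the ring to the left of the tall green tin and leave the other ring empty. Stack the two flat fish tins squarely on top of the short brown tin, label up and lengthways along the board, the blue one first and the teal one on top of it; do not push the brown tin, the green tin or the price card out of place.

Things in the scene. Friction and masses are not known exactly. Their poses are not given: they have to be found in the camera images.
- orange_jar: loose glass jar of preserve, orange contents, dark green lid; round, 62 mm in diameter at its widest and 84 mm high, about 0.3 kg; closed. Origin: centre of its underside, z up. Grasp it round the glass at about mid height.
- olive_jar: loose glass jar of preserve, olive-green contents, light green lid; round, 64 mm in diameter at its widest and 90 mm high, about 0.3 kg; closed. Origin: centre of its underside, z up. Grasp it round the glass at about mid height.
- red_jar: loose glass jar of preserve, dark red contents, black lid; round, 62 mm in diameter at its widest and 84 mm high, about 0.3 kg; closed. Origin: centre of its underside, z up. Grasp it round the glass at about mid height.
- blue_tin: loose flat oblong fish tin, dark blue top, tan sides; 63 mm (along its x) by 105 mm (along its y, its length) by 25 mm high, about 0.15 kg, flat top. Origin: centre of its underside, z up. Grasp it across the 63 mm width.
- teal_tin: loose flat oblong fish tin, teal top, whitish sides; 63 mm (along its x) by 105 mm (along its y, its length) by 26 mm high, about 0.15 kg, flat top. Origin: centre of its underside, z up. Grasp it across the 63 mm width.
- brown_tin: short round brown-and-tan tin, 75 mm in diameter, 58 mm high, about 0.25 kg, flat top; stands loose at the middle of the pale wooden board and must stay there. Origin: centre of its underside, z up.
- green_tin: tall round green tin, 75 mm in diameter, 110 mm high, about 0.5 kg; stands loose at the middle of the white board and must stay there. Origin: centre of its underside, z up.
- wood_board: pale wooden display board, fixed, the short brown tin at its middle; 90 mm (x, away from the robot) by 300 mm (y, to the left) by 6 mm thick, yaw within 0.12 rad. Origin: centre of its underside; top face 6 mm up. Black painted rings (72 mm inside, 80 mm outside diameter) are centred at y = +110 mm (left of the tin, seen from the robot) and y = -110 mm (right).
- white_board: white display board, fixed, the tall green tin at its middle; 90 mm (x, away from the robot) by 300 mm (y, to the left) by 6 mm thick, yaw within 0.12 rad. Origin: centre of its underside; top face 6 mm up. Black painted rings (72 mm inside, 80 mm outside diameter) are centred at y = +110 mm (left of the tin, seen from the robot) and y = -110 mm (right).
- price_card: price card (77 mm high, 90 mm wide) in a small wooden block 26 x 76 x 20 mm, loose, behind the two boards; must be left in place. Origin: centre of its underside.
Not all that is in view belongs to the job. Leave any purple or yellow look-alike of the green_tin alone.

How it is judged:
By the outcome, as a careful person would: the job done as asked, in the order asked, and still so for the second after the job is handed in, with the robot touching nothing.
It also fails if it takes over 120 s, if anything falls off the work surface, if the arm or the gripper's body presses on something with over 40 N, if the wrist force passes 120 N, or if a joint passes its speed limit or range.

## Robot

A 6-joint arm with a two-finger parallel gripper is mounted at the origin on a cart in front of the work surface, level with it; the furniture and walls round the work are solid. World frame = base frame: x ahead of the robot, y to its left, z up, the work surface at z = 0. Lengths are in m, angles in rad, forces in N, time in s.
With the tool pointing down it reaches from about 0.275 to 0.825 m from the base axis. Payload 5.2 kg.
Tool frame: the origin (TCP) lies between the finger pads; the fingertips stand 17 mm ahead of it and the grasp point (between the pads) lies 2 mm behind it; z points along the fingers, y is the line along which they close (so a half turn about z gives the same grasp; the last joint's range is limited). The gripper opens to 93 mm and grips with 3 to 60 N. Pads are 15 mm wide; open, the fingers measure 128 mm over their backs; the gripper's body (75 mm by 188 mm) begins 65 mm behind the grasp point.
Start: joints at [1.123, 0.259, 1.535, -0, 1.348, -0.203], TCP at [0.133, 0.534, 0.236] pointing down, gripper open.
Joint ranges: [-3.14, 3.14], [-0.91, 2.08], [0.19, 2.58], [-1.22, 4.36], [0.22, 2.71], [-3.12, 3.12]. Speed limits (rad/s): [2.57, 2.57, 3.14, 3.14, 3.14, 3.14].

## Interface

Orientations are given as a unit quaternion [w, x, y, z].
In Python, from plant import ctrl, cams gives the robot as it stands.
- The arm moves only by the tool apply_moves, never from a script. Its argument "plan" is a list of rows, each a list of 7 numbers: the opening, from 0 (shut) to 1 (fully open), then the shift along the tool's x, y, z in units of 0.15 m (1.0 is 0.15 m), then the turn, a rotation vector about the tool's x, y, z in units of 0.5 rad (1.0 is 0.5 rad). A call has 1 to 20 rows; each row shifts and turns the commanded pose from where the row before left it, along the tool's axes as they then stand; what a row does not reach is not made up. A row lasts 1/10 s, in which the tool goes at most 50 mm and 8.59 degrees, less where a joint would pass 70% of its speed; a pose out of reach is approached as far as the arm can. A call with a number of a shift or a turn outside -1 to 1 is refused whole. A call with a gripper value outside its range is refused whole. The fingers move at their own pace and stop on an object; the grip force is fixed at half the most. Time passes only in rows, so rows that do not move let the fingers close. It gives the time, the measured TCP pose, the force, the opening and the grip force at its end, in the units of the state.
- ctrl.get_state(): the state, without advancing time (a new reading comes with each control period).
- cams.grab_frame(name): name is "scene" or "top" or "wrist"; returns a dict with "pixels" (420x560x3 uint8, red, green, blue), "intrinsics" (3x3 intrinsics, pixels), "k1" (the pictures are not rectified: a ray, as slopes to the right and down, at radius r is drawn at 1 + k1 r^2 times it, then the intrinsics apply), "R" (3x3) and "t" (3): a world point X has camera coordinates R X + t. Camera axes: x right, y down, z forward; pixel columns grow to the right and rows downward; lengths in m; the calibration is good to about 2 mm. A picture is of the moment at which its call begins. There is no depth.
- ctrl.finish_job(): hands the job in; it is judged then, once.
The state is a dict: "time_s": time; "joints": joint angles; "joint_velocities": joint speeds; "tau": joint torques, N m; "tcp_pos": TCP position; "tcp_rot": TCP orientation; "force": force on the tool from outside, world axes, zero at the start; "wrist_torque": the same for the moment, N m; "gripper_width": finger opening in m; "grasp_force": force on a finger pad.
Only numpy, scipy, OpenCV 4.12 (cv2) and the standard library are available. Lean on these libraries where they do the work, as an engineer would, in place of code of your own. Each camera call takes 0.05 s, during which the arm holds its last target. There are 200 camera calls.

## Working session

There is one attempt and no reset: what is moved stays moved. The work goes in short steps, Python scripts to look and compute and a tool call to move; the robot and the scene stay as the last step left them, time stands still between calls to the robot, and variables do not carry over. Pictures are saved under pics/ and viewed, at most 14 in all, crops included, and the job is handed in when it is done.

Besides the shell and the picture viewer there is one more tool, called after ">>>" as a command line: name --pt "numbers of a row" for each row, then --argument value for the rest. apply_moves: Moves the arm, as the interface text tells. Its arguments: {"type":"object","properties":{"plan":{"type":"array","items":{"type":"array","items":{"type":"number"}}}},"required":["plan"]}

```bash
ls; mkdir -p pics; python3 - <<'E'
from plant import ctrl,cams
import cv2,numpy as np,pickle
s=ctrl.get_state();print(s)
for n in ("top","scene","wrist"):
    f=cams.grab_frame(n);cv2.imwrite(f"pics/{n}0.png",f["pixels"][:,:,::-1]);pickle.dump(f,open(f"pics/{n}0.pkl","wb"))
    print(n,f["intrinsics"],f["k1"],-f["R"].T@f["t"],f["R"])
E
```

```text
pics
{'time_s': 0.0, 'joints': array([ 1.12318311e+00,  2.59347436e-01,  1.53607260e+00, -1.83500598e-05,
        1.34802539e+00, -2.02779847e-01]), 'joint_velocities': array([ 0.00086247,  0.00033362,  0.00104091, -0.00017095, -0.00160771,
        0.00048266]), 'tau': array([ 1.03959894e-03, -4.37309968e+01, -2.84001142e+01,  7.19984248e-02,
        4.15279786e-02, -1.04877540e-04]), 'tcp_pos': array([0.13305823, 0.53312238, 0.23481952]), 'tcp_rot': array([-2.87498373e-04,  1.22109087e-01,  9.92516253e-01, -8.80691091e-04]), 'force': array([-0.14234555, -0.35840302, -0.17520207]), 'wrist_torque': array([ 0.00932934, -0.01271774,  0.0028696 ]), 'grasp_force': 0.0, 'gripper_width': 0.09322860558983677}
top [[473.63367795   0.         270.86547964]
 [  0.         473.63367795 205.89145718]
 [  0.           0.           1.        ]] -0.13811310947262656 [0.33759808 0.03976885 1.25959816] [[ 0.07165073 -0.9974184   0.00476563]
 [-0.97645648 -0.07111795 -0.20365409]
 [ 0.20346726  0.00993854 -0.97903131]]
scene [[511.06277029   0.         282.09232295]
 [  0.         511.06277029 206.02955125]
 [  0.           0.           1.        ]] -0.12052167252272661 [-0.06160198 -0.76256518  0.99700638] [[ 0.78717482 -0.61639098  0.02044424]
 [-0.40146395 -0.53729867 -0.7417121 ]
 [ 0.46816931  0.57564947 -0.67040673]]
wrist [[351.15801799   0.         271.52061196]
 [  0.         351.15801799 214.90937983]
 [  0.           0.           1.        ]] -0.06314493262416401 [0.05846092 0.55270507 0.38402846] [[ 0.24192218  0.970295   -0.00112665]
 [ 0.93199377 -0.23204926  0.27846142]
 [ 0.26992828 -0.06841602 -0.96044676]]
```

View pics/top0.png

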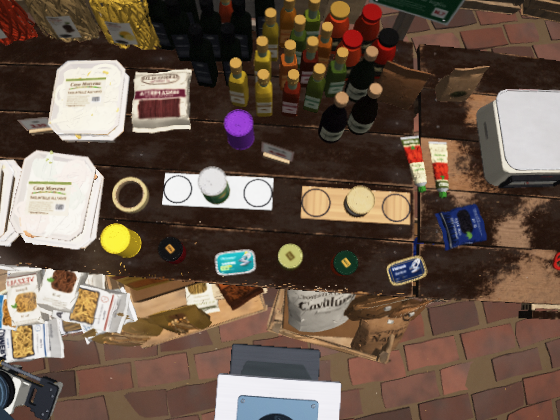

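View pics/scene0.png

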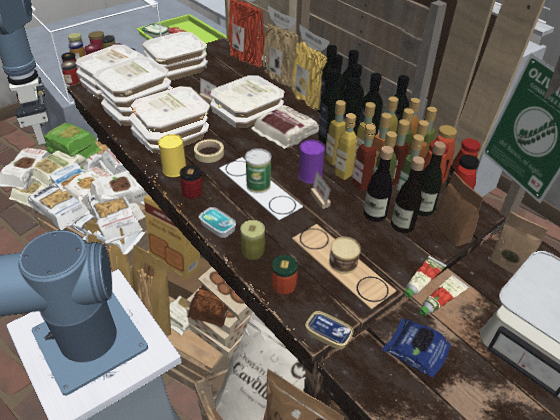

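The top view shows the white board with the green tin at about (213,185) and the wood board with the brown tin at (359,201). The jars' lids are red (172,248), olive (290,256) and orange (345,262). The fish tins are teal (236,262) and blue (407,270). I'll zoom in to get exact pixels.

```bash
cat > h.py <<'E'
import numpy as np,cv2
def ray(f,uv):
    K=f["intrinsics"];p=(np.atleast_2d(uv).astype(float)-K[:2,2])/K[0,0]
    q=p.copy()
    for _ in range(20): q=p/(1+f["k1"]*(q**2).sum(1,keepdims=True))
    d=np.c_[q,np.ones(len(q))]@f["R"]
    return -f["R"].T@f["t"],d
def plane(f,uv,z):
    c,d=ray(f,uv); return c+d*((z-c[2])/d[:,2:3])
def proj(f,X):
    c=np.atleast_2d(X)@f["R"].T+f["t"]; q=c[:,:2]/c[:,2:]
    return q*(1+f["k1"]*(q**2).sum(1,keepdims=True))*f["intrinsics"][0,0]+f["intrinsics"][:2,2]
E
python3 - <<'E'
import cv2
a=cv2.imread("pics/top0.png")
c=cv2.resize(a[160:300,150:440],None,fx=2.75,fy=2.75,interpolation=cv2.INTER_CUBIC)
cv2.imwrite("pics/c1.png",c)
E
```

```text
(no output)
```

View pics/c1.png

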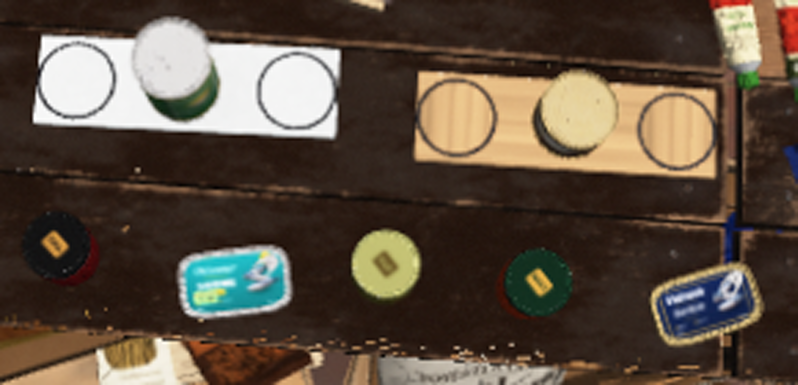

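```bash
python3 - <<'E'
import pickle,numpy as np
from h import *
f=pickle.load(open("pics/top0.pkl","rb"))
def P(n,c,z):
    uv=(np.array(c,float)+.5)/2.75-.5+[150,160]; X=plane(f,uv,z); print(n,X.round(4).tolist() if len(X)<9 else ''); return X
w=P("white rings",[(76,80),(296,91)],.006);o=P("wood rings",[(457,117),(677,131)],.006)
for X in(w,o):
    d=X[0]-X[1]; print("mid",X.mean(0),"yaw",np.arctan2(-d[0],d[1]),np.linalg.norm(d))
P("wcorn",[(42,35),(341,50),(337,138),(33,124)],.006);P("ocorn",[(418,70),(719,90),(716,180),(415,162)],.006)
P("brown",[(578,110)],.064);P("green",[(175,57)],.116)
P("red",[(57,246)],.084);P("olive",[(386,264)],.09);P("orange",[(539,282)],.084)
P("teal",[(235,281)],.026);P("blue",[(707,304)],.025)
uv=np.array([(270,152),(238,130),(335,105),(360,115)]);print(plane(f,uv[:1],.07),plane(f,uv[2:],.25))
# colour segmentation of tins' tops
import cv2
hsv=cv2.cvtColor(f["pixels"],cv2.COLOR_RGB2HSV)
for n,lo,hi,(a,b,c,d),z in(("teal",(80,90,70),(100,255,255),(205,240,265,285),.026),("blue",(100,80,30),(125,255,255),(380,248,435,292),.025)):
    m=cv2.inRange(hsv,lo,hi)[b:d,a:c]; m=cv2.morphologyEx(m,cv2.MORPH_CLOSE,np.ones((9,9)))
    cn=max(cv2.findContours(m,0,1)[0],key=cv2.contourArea)[:,0]+[a,b]
    X=plane(f,cn,z)[:,:2]; r=cv2.minAreaRect((X*1000).astype(np.float32)); print(n,r)
E
```

```text
white rings [[0.6273, 0.3113, 0.006], [0.6318, 0.0918, 0.006]]
wood rings [[0.6171, -0.0685, 0.006], [0.619, -0.2884, 0.006]]
mid [0.6295278 0.2015599 0.006    ] yaw 0.020665956797218554 0.21947010789380877
mid [ 0.61804127 -0.17845453  0.006     ] yaw 0.008385981211047942 0.21988896311667644
wcorn [[0.6711, 0.3511, 0.006], [0.6769, 0.0504, 0.006], [0.5875, 0.048, 0.006], [0.5796, 0.3491, 0.006]]
ocorn [[0.662, -0.0273, 0.006], [0.6641, -0.3307, 0.006], [0.5723, -0.3287, 0.006], [0.5691, -0.0298, 0.006]]
brown [[0.6193, -0.1778, 0.064]]
green [[0.6297, 0.1995, 0.116]]
red [[0.4533, 0.2946, 0.084]]
olive [[0.4587, -0.0047, 0.09]]
orange [[0.4526, -0.1443, 0.084]]
teal [[0.4388, 0.1344, 0.026]]
blue [[0.4478, -0.3165, 0.025]]
[[0.72919153 0.06449979 0.07      ]] [[ 0.79468837 -0.08019838  0.25      ]
 [ 0.77472266 -0.13868503  0.25      ]]
teal ((438.15032958984375, 135.10263061523438), (51.82514190673828, 92.928955078125), 10.637444496154785)
blue ((452.4676208496094, -319.30908203125), (62.056026458740234, 105.58786010742188), 41.711402893066406)
```

>>> apply_moves --pt "1 0 0 0 0 0 0.29" --pt "1 0 0 0 0 0 0.29" --pt "1 0 0 0 0 0 0.29" --pt "1 0 0 0 0 0 0.29" --pt "1 0 0 0 0 0 0.29" --pt "1 0 0 0 0 0 0.29" --pt "1 0 0 0 0 0 0.29" --pt "1 0 0 0 0 0 0.29" --pt "1 0 0 0 0 0 0.29" --pt "1 0 0 0 0 0 0.042" --pt "1 0 0 0 0 0 0"

```text
time_s: 1.25
tcp_pos: [0.1332, 0.5335, 0.2354]
tcp_rot: [0.0, 0.706, 0.708, -0.0]
force: [-0.4, -0.1, 0.8]
gripper_width: 0.0928
grasp_force: 0.0
```

>>> apply_moves --pt "1 -0.251 0.118 0 0 0 0" --pt "1 -0.251 0.118 0 0 0 0" --pt "1 -0.251 0.118 0 0 0 0" --pt "1 -0.251 0.118 0 0 0 0" --pt "1 -0.251 0.118 0 0 0 0" --pt "1 -0.251 0.118 0 0 0 0" --pt "1 -0.251 0.118 0 0 0 0" --pt "1 -0.251 0.118 0 0 0 0" --pt "1 -0.251 0.118 0 0 0 0" --pt "1 -0.251 0.118 0 0 0 0" --pt "1 -0.251 0.118 0 0 0 0" --pt "1 -0.251 0.118 0 0 0 0" --pt "1 -0.251 0.118 0 0 0 0" --pt "1 -0.251 0.118 0 0 0 0" --pt "1 -0.251 0.118 0 0 0 0" --pt "1 -0.251 0.118 0 0 0 0" --pt "1 -0.251 0.118 0 0 0 0" --pt "1 -0.251 0.118 0 0 0 0" --pt "1 0 0 0 0 0 0" --pt "1 0 0 0 0 0 0"

```text
time_s: 3.25
tcp_pos: [0.4516, -0.1444, 0.2351]
tcp_rot: [-0.001, 0.707, 0.707, -0.0]
force: [-0.6, 0.5, 0.2]
gripper_width: 0.0928
grasp_force: 0.0
```

```bash
python3 - <<'E'
from plant import ctrl,cams
import cv2,pickle
from h import *
f=cams.grab_frame("wrist");a=f["pixels"][:,:,::-1].copy()
for p in proj(f,[(.4526,-.1443,.084),(.4587,-.0047,.09),(.6171,-.0685,.006),(.619,-.2885,.006),(.6193,-.1778,.064)]):
    cv2.circle(a,tuple(int(round(v)) for v in p),2,(255,0,255),-1)
cv2.imwrite("pics/w1.png",a);pickle.dump(f,open("pics/w1.pkl","wb"));s=ctrl.get_state();print(s["tcp_pos"],s["tcp_rot"])
E
```

```text
[ 0.45127038 -0.14349906  0.23524586] [-8.55453555e-04  7.06691395e-01  7.07521406e-01 -2.71059850e-05]
```

View pics/w1.png

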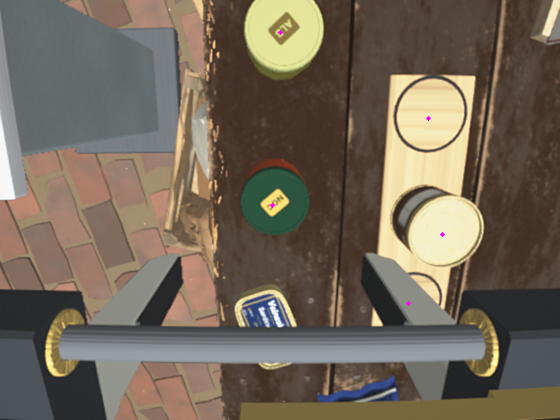

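The wrist view shows the orange lid at (275,201), the olive lid at (284,29), the wood board's left ring at (430,113) and the brown top at (437,229). These are 3–5 px (mm) off my projections, so I'll cross-check with the scene camera.

```bash
python3 - <<'E'
import cv2,pickle
from h import *
f=pickle.load(open("pics/w1.pkl","rb"))
for n,p,z in(("orange",(275,201),.084),("olive",(284,29),.09),("ringL",(430,113),.006),("brown",(437,229),.064)): print(n,plane(f,p,z).round(4))
f=pickle.load(open("pics/scene0.pkl","rb"));a=f["pixels"][:,:,::-1].copy()
c0=(120,120);S=2.6
b=cv2.resize(a[120:350,110:410],None,fx=S,fy=S,interpolation=cv2.INTER_CUBIC)
t=np.linspace(0,2*np.pi,60)
def circ(x,y,z,r,col):
    p=proj(f,np.c_[x+r*np.cos(t),y+r*np.sin(t),t*0+z]);p=(p+.5-[110,120])*S
    cv2.polylines(b,[np.round(p).astype(int)],True,col,1)
M=(255,0,255)
for x,y,z,r in((.6171,-.0685,.006,.038),(.619,-.2885,.006,.038),(.6271,.3107,.006,.038),(.6316,.0907,.006,.038),(.6185,-.178,.064,.0375),(.6297,.1995,.116,.0375),(.4533,.2946,.084,.029),(.4587,-.0047,.09,.030),(.4526,-.1443,.084,.029)): circ(x,y,z,r,M)
for x,y,h,w in((.4385,.1345,.026,.186),(.4478,-.3165,.025,.33)):
    R=np.array([[np.cos(w),-np.sin(w)],[np.sin(w),np.cos(w)]])
    q=np.array([(-.0315,-.0525),(.0315,-.0525),(.0315,.0525),(-.0315,.0525)])@R.T+[x,y]
    p=(proj(f,np.c_[q,[h]*4])+.5-[110,120])*S; cv2.polylines(b,[np.round(p).astype(int)],True,M,1)
cv2.imwrite("pics/s1.png",b)
E
```

```text
orange [[ 0.4551 -0.1404  0.084 ]]
olive [[ 0.4615 -0.0027  0.09  ]]
ringL [[ 0.6188 -0.0638  0.006 ]]
brown [[ 0.6133 -0.1731  0.064 ]]
```

View pics/s1.png

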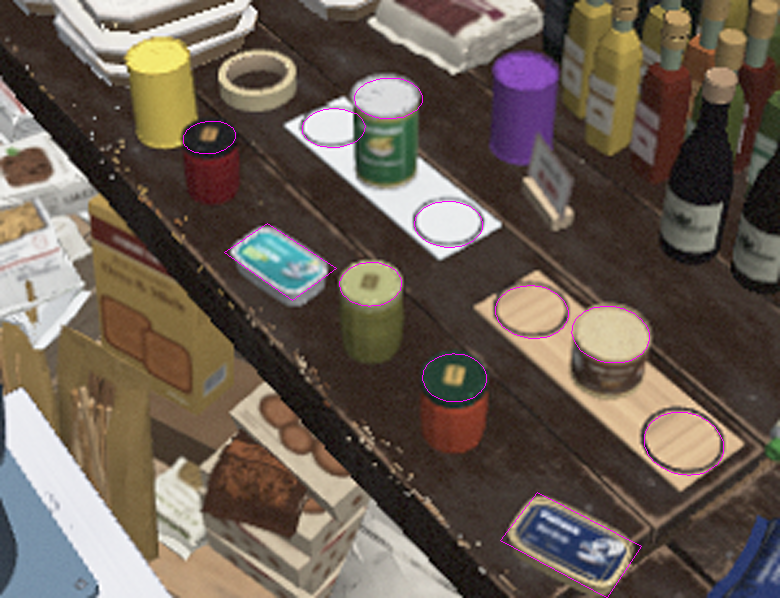

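The top and scene cameras agree to about 1–2 mm, and the wrist camera has a bias of a few mm. I'll use the top and scene values, starting with the orange jar.

>>> apply_moves --pt "1 0 0.012 0.25 0 0 0" --pt "1 0 0 0.25 0 0 0" --pt "1 0 0 0.25 0 0 0" --pt "1 0 0 0.25 0 0 0" --pt "1 0 0 0.15 0 0 0" --pt "1 0 0 0.1 0 0 0" --pt "1 0 0 0.05 0 0 0" --pt "1 0 0 0 0 0 0" --pt "0 0 0 0 0 0 0" --pt "0 0 0 0 0 0 0" --pt "0 0 0 0 0 0 0" --pt "0 0 0 0 0 0 0" --pt "0 0 0 0 0 0 0" --pt "0 0 0 0 0 0 0"

```text
time_s: 4.7
tcp_pos: [0.454, -0.1443, 0.0411]
tcp_rot: [0.0, 0.707, 0.707, 0.0]
force: [-0.9, 0.4, 5.2]
gripper_width: 0.0623
grasp_force: 30.0
```

>>> apply_moves --pt "0 0 0 -0.1 0 0 0" --pt "0 0 0 -0.24 0 0 0" --pt "0 0 0 -0.24 0 0 0" --pt "0 0 0 -0.24 0 0 0" --pt "0 0 0 -0.24 0 0 0" --pt "0 0.084 0.181 0 0 0 0" --pt "0 0.084 0.181 0 0 0 0" --pt "0 0.084 0.181 0 0 0 0" --pt "0 0.084 0.181 0 0 0 0" --pt "0 0.084 0.181 0 0 0 0" --pt "0 0.084 0.181 0 0 0 0" --pt "0 0 0 0.1 0 0 0" --pt "0 0 0 0.2 0 0 0" --pt "0 0 0 0.2 0 0 0" --pt "0 0 0 0.2 0 0 0" --pt "0 0 0 0.1 0 0 0" --pt "0 0 0 0.05 0 0 0" --pt "0 0 0 0 0 0 0" --pt "0 0 0 0 0 0 0"

```text
time_s: 6.6
tcp_pos: [0.617, -0.0687, 0.0727]
tcp_rot: [0.0, 0.707, 0.707, 0.0]
force: [0.6, -0.9, -2.0]
gripper_width: 0.0623
grasp_force: 30.0
```

>>> apply_moves --pt "0 0 0 0.08 0 0 0" --pt "0 0 0 0.05 0 0 0" --pt "0 0 0 0.025 0 0 0" --pt "0 0 0 0.012 0 0 0" --pt "0 0 0 0 0 0 0" --pt "0 0 0 0 0 0 0" --pt "1 0 0 0 0 0 0" --pt "1 0 0 0 0 0 0" --pt "1 0 0 0 0 0 0" --pt "1 0 0 0 0 0 0" --pt "1 0 0 0 0 0 0"

```text
time_s: 7.7
tcp_pos: [0.6167, -0.0685, 0.0472]
tcp_rot: [0.0, 0.707, 0.707, 0.0]
force: [-0.3, 0.2, 0.6]
gripper_width: 0.0927
grasp_force: 0.0
```

>>> apply_moves --pt "1 0 0 -0.12 0 0 0" --pt "1 0 0 -0.3 0 0 0" --pt "1 0 0 -0.3 0 0 0" --pt "1 0 0 -0.3 0 0 0" --pt "1 0.072 -0.175 0 0 0 0" --pt "1 0.072 -0.175 0 0 0 0" --pt "1 0.072 -0.175 0 0 0 0" --pt "1 0.072 -0.175 0 0 0 0" --pt "1 0.072 -0.175 0 0 0 0" --pt "1 0.072 -0.175 0 0 0 0" --pt "1 0 0 0 0 0 0" --pt "1 0 0 0.25 0 0 0" --pt "1 0 0 0.25 0 0 0" --pt "1 0 0 0.25 0 0 0" --pt "1 0 0 0.15 0 0 0" --pt "1 0 0 0.1 0 0 0" --pt "1 0 0 0.048 0 0 0" --pt "1 0 0 0 0 0 0" --pt "0 0 0 0 0 0 0" --pt "0 0 0 0 0 0 0"

```text
time_s: 9.7
tcp_pos: [0.46, -0.004, 0.0438]
tcp_rot: [0.001, 0.707, 0.707, 0.001]
force: [-0.6, 1.1, -0.3]
gripper_width: 0.0817
grasp_force: 0.0
```

>>> apply_moves --pt "0 0 0 0 0 0 0" --pt "0 0 0 0 0 0 0" --pt "0 0 0 0 0 0 0" --pt "0 0 0 0 0 0 0"

```text
time_s: 10.1
tcp_pos: [0.4597, -0.0038, 0.0435]
tcp_rot: [0.001, 0.707, 0.707, 0.0]
force: [0.6, -0.1, 6.0]
gripper_width: 0.0615
grasp_force: 29.7
```

>>> apply_moves --pt "0 0 0 -0.1 0 0 0" --pt "0 0 0 -0.32 0 0 0" --pt "0 0 0 -0.32 0 0 0" --pt "0 0 0 -0.32 0 0 0" --pt "0 -0.19 0.106 0 0 0 0" --pt "0 -0.19 0.106 0 0 0 0" --pt "0 -0.19 0.106 0 0 0 0" --pt "0 -0.19 0.106 0 0 0 0" --pt "0 -0.19 0.106 0 0 0 0" --pt "0 -0.19 0.106 0 0 0 0" --pt "0 -0.19 0.106 0 0 0 0" --pt "0 -0.19 0.106 0 0 0 0" --pt "0 -0.19 0.106 0 0 0 0" --pt "0 -0.19 0.106 0 0 0 0" --pt "0 0 0 0 0 0 0" --pt "0 0 0 0.2 0 0 0" --pt "0 0 0 0.25 0 0 0" --pt "0 0 0 0.25 0 0 0" --pt "0 0 0 0.15 0 0 0" --pt "0 0 0 0 0 0 0"

```text
time_s: 12.1
tcp_pos: [0.6146, -0.2859, 0.0691]
tcp_rot: [-0.005, 0.707, 0.707, -0.001]
force: [-1.0, 0.7, -2.6]
gripper_width: 0.0615
grasp_force: 29.6
```

>>> apply_moves --pt "0 0 0 0 0 0 0"

```text
time_s: 12.2
tcp_pos: [0.6177, -0.288, 0.0742]
tcp_rot: [-0.001, 0.707, 0.707, -0.0]
force: [0.6, -0.4, -2.9]
gripper_width: 0.0611
grasp_force: 29.6
```

>>> apply_moves --pt "0 0 0.007 0.08 0 0 0" --pt "0 0 0 0.05 0 0 0" --pt "0 0 0 0.023 0 0 0" --pt "0 0 0 0.012 0 0 0" --pt "0 0 0 0 0 0 0" --pt "0 0 0 0 0 0 0" --pt "1 0 0 0 0 0 0" --pt "1 0 0 0 0 0 0" --pt "1 0 0 0 0 0 0" --pt "1 0 0 0 0 0 0" --pt "1 0 0 0 0 0 0"

```text
time_s: 13.3
tcp_pos: [0.6192, -0.2887, 0.0498]
tcp_rot: [0.0, 0.707, 0.707, 0.0]
force: [0.7, 1.1, 1.2]
gripper_width: 0.0927
grasp_force: 0.0
```

>>> apply_moves --pt "1 0 0 -0.15 0 0 0" --pt "1 0 0 -0.32 0 0 0" --pt "1 0 0 -0.32 0 0 0" --pt "1 0 0 -0.32 0 0 0" --pt "1 0.2593 -0.0736 0 0 0 0" --pt "1 0.2593 -0.0736 0 0 0 0" --pt "1 0.2593 -0.0736 0 0 0 0" --pt "1 0.2593 -0.0736 0 0 0 0" --pt "1 0.2593 -0.0736 0 0 0 0" --pt "1 0.2593 -0.0736 0 0 0 0" --pt "1 0.2593 -0.0736 0 0 0 0" --pt "1 0.2593 -0.0736 0 0 0 0" --pt "1 0.2593 -0.0736 0 0 0 0" --pt "1 0.2593 -0.0736 0 0 0 0" --pt "1 0.2593 -0.0736 0 0 0 0" --pt "1 0.2593 -0.0736 0 0 0 0" --pt "1 0.2593 -0.0736 0 0 0 0" --pt "1 0.2593 -0.0736 0 0 0 0" --pt "1 0.2593 -0.0736 0 0 0 0" --pt "1 0 0 0 0 0 0"

```text
time_s: 15.3
tcp_pos: [0.4517, 0.2988, 0.2163]
tcp_rot: [-0.001, 0.705, 0.709, 0.001]
force: [0.6, -0.5, -0.6]
gripper_width: 0.0929
grasp_force: 0.0
```

>>> apply_moves --pt "1 0 0 0 0 0 0"

```text
time_s: 15.4
tcp_pos: [0.4531, 0.2953, 0.2161]
tcp_rot: [0.0, 0.706, 0.708, -0.0]
force: [-0.2, 0.1, 0.6]
gripper_width: 0.0931
grasp_force: 0.0
```

>>> apply_moves --pt "1 0 0 0.15 0 0 0" --pt "1 0 0 0.25 0 0 0" --pt "1 0 0 0.25 0 0 0" --pt "1 0 0 0.25 0 0 0" --pt "1 0 0 0.15 0 0 0" --pt "1 0 0 0.1 0 0 0" --pt "1 0 0 0.024 0 0 0" --pt "1 0 0 0 0 0 0" --pt "0 0 0 0 0 0 0" --pt "0 0 0 0 0 0 0" --pt "0 0 0 0 0 0 0" --pt "0 0 0 0 0 0 0" --pt "0 0 0 0 0 0 0" --pt "0 0 0 0 0 0 0"

```text
time_s: 16.8
tcp_pos: [0.454, 0.295, 0.0407]
tcp_rot: [0.0, 0.707, 0.707, 0.001]
force: [0.6, -0.3, 4.5]
gripper_width: 0.063
grasp_force: 30.0
```

>>> apply_moves --pt "0 0 0 -0.1 0 0 0" --pt "0 0 0 -0.25 0 0 0" --pt "0 0 0 -0.25 0 0 0" --pt "0 0 0 -0.25 0 0 0" --pt "0 0 0 -0.2 0 0 0" --pt "0 0.0175 0.1925 0 0 0 0" --pt "0 0.0175 0.1925 0 0 0 0" --pt "0 0.0175 0.1925 0 0 0 0" --pt "0 0.0175 0.1925 0 0 0 0" --pt "0 0.0175 0.1925 0 0 0 0" --pt "0 0.0175 0.1925 0 0 0 0" --pt "0 0 0 0 0 0 0" --pt "0 0 0 0.2 0 0 0" --pt "0 0 0 0.25 0 0 0" --pt "0 0 0 0.25 0 0 0" --pt "0 0 0 0.1 0 0 0" --pt "0 0 0 0.03 0 0 0" --pt "0 0 0 0 0 0 0" --pt "0 0 0 0 0 0 0"

```text
time_s: 18.7
tcp_pos: [0.628, 0.311, 0.0753]
tcp_rot: [0.001, 0.707, 0.707, 0.002]
force: [-0.3, -0.2, -2.5]
gripper_width: 0.0632
grasp_force: 30.0
```

>>> apply_moves --pt "0 0 -0.005 0.08 0 0 0" --pt "0 0 0 0.06 0 0 0" --pt "0 0 0 0.035 0 0 0" --pt "0 0 0 0.012 0 0 0" --pt "0 0 0 0 0 0 0" --pt "0 0 0 0 0 0 0" --pt "1 0 0 0 0 0 0" --pt "1 0 0 0 0 0 0" --pt "1 0 0 0 0 0 0" --pt "1 0 0 0 0 0 0" --pt "1 0 0 0 0 0 0"

```text
time_s: 19.8
tcp_pos: [0.626, 0.3105, 0.0447]
tcp_rot: [-0.0, 0.707, 0.707, -0.0]
force: [0.4, -0.6, -0.2]
gripper_width: 0.0925
grasp_force: 0.0
```

>>> apply_moves --pt "1 0 0 -0.2 0 0 0" --pt "1 0 0 -0.33 0 0 0" --pt "1 0 0 -0.33 0 0 0" --pt "1 -0.2785 -0.07 -0.1 0 0 0" --pt "1 -0.2785 -0.07 -0.1 0 0 0" --pt "1 -0.2785 -0.07 -0.1 0 0 0" --pt "1 -0.2785 -0.07 0 0 0 0" --pt "1 -0.2785 -0.07 0 0 0 0" --pt "1 -0.2785 -0.07 0 0 0 0" --pt "1 -0.2785 -0.07 0 0 0 0" --pt "1 -0.2785 -0.07 0 0 0 0" --pt "1 -0.2785 -0.07 0 0 0 0" --pt "1 -0.2785 -0.07 0 0 0 0" --pt "1 -0.2785 -0.07 0 0 0 0" --pt "1 -0.2785 -0.07 0 0 0 0" --pt "1 -0.2785 -0.07 0 0 0 0" --pt "1 -0.2785 -0.07 0 0 0 0" --pt "1 -0.2785 -0.07 0 0 0 0" --pt "1 -0.2785 -0.07 0 0 0 0" --pt "1 -0.2785 -0.07 0 0 0 0"

```text
time_s: 21.8
tcp_pos: [0.4468, -0.4014, 0.2191]
tcp_rot: [0.0, 0.707, 0.707, 0.0]
force: [0.1, -0.6, -0.2]
gripper_width: 0.0932
grasp_force: 0.0
```

>>> apply_moves --pt "1 0 0 0 0 0 0" --pt "1 0 0 0 0 0 0" --pt "1 0 0 0 0 0 0"

```text
time_s: 22.1
tcp_pos: [0.4477, -0.3987, 0.2189]
tcp_rot: [-0.0, 0.707, 0.707, 0.0]
force: [-0.4, 0.0, 0.4]
gripper_width: 0.0928
grasp_force: 0.0
```

```bash
cat > snap.py <<'E'
import sys,cv2,pickle
from plant import ctrl,cams
n,o=sys.argv[1:3]
f=cams.grab_frame(n);pickle.dump(f,open(f"pics/{o}.pkl","wb"));cv2.imwrite(f"pics/{o}.png",f["pixels"][:,:,::-1])
s=ctrl.get_state();print(s["tcp_pos"],s["tcp_rot"])
E
python3 snap.py wrist w2; python3 snap.py top t2;python3 - <<'E'
import cv2
a=cv2.imread("pics/t2.png")
cv2.imwrite("pics/t2c.png",cv2.resize(a[130:300,150:440],None,fx=2.75,fy=2.75,interpolation=cv2.INTER_CUBIC))
E
```

```text
[ 0.44789655 -0.39837567  0.21904873] [-1.92895316e-04  7.06697880e-01  7.07515391e-01  2.03097918e-04]
[ 0.44803185 -0.39827827  0.2191552 ] [-8.08269285e-05  7.06541431e-01  7.07671661e-01  1.44577618e-04]
```

View pics/w2.png

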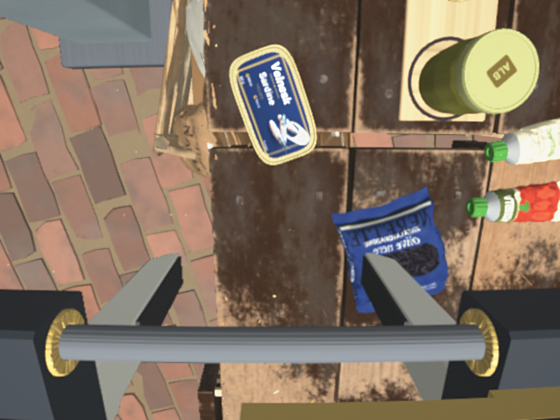

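View pics/t2c.png

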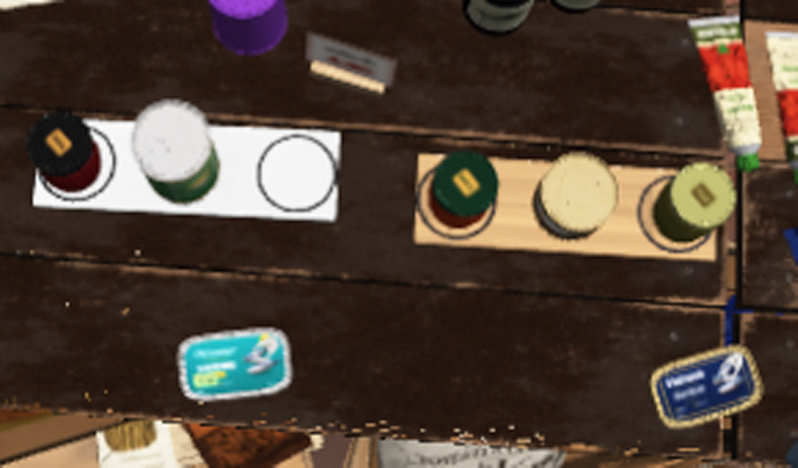

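The jars stand in their rings: in the crop the lids are red (60,143), orange (465,184) and olive (702,195). In the wrist view the blue tin spans roughly (231,55)–(316,160). Next I'll compute the jar positions and fit the tin outlines.

```bash
cat > fit.py <<'E'
import pickle,sys
from h import *
from scipy.optimize import minimize
def seg(f,box,z0,h,init,lab):
    a,b,c,d=box; img=np.ascontiguousarray(f["pixels"][b:d,a:c,::-1])
    m=np.zeros(img.shape[:2],np.uint8); g=cv2.grabCut(img,m,(4,4,c-a-8,d-b-8),np.zeros((1,65)),np.zeros((1,65)),6,cv2.GC_INIT_WITH_RECT)[0]
    m=((g&1)*255).astype(np.uint8); n,L,st,ce=cv2.connectedComponentsWithStats(m);k=1+st[1:,4].argmax();m=((L==k)*255).astype(np.uint8)
    def sil(p):
        x,y,w=p;R=np.array([[np.cos(w),-np.sin(w)],[np.sin(w),np.cos(w)]])
        t=np.linspace(0,2*np.pi,80);r=.018
        q=np.c_[np.sign(np.cos(t))*(.0315-r)+r*np.cos(t),np.sign(np.sin(t))*(.0525-r)+r*np.sin(t)]@R.T+[x,y]
        P=np.r_[proj(f,np.c_[q,[z0]*80]),proj(f,np.c_[q,[z0+h]*80])]
        return cv2.convexHull(P.astype(np.float32))[:,0]
    def cost(p):
        s=np.zeros((m.shape[0]*4,m.shape[1]*4),np.uint8)
        cv2.fillPoly(s,[np.round((sil(p)-[a,b]+.5)*4*16-8).astype(np.int32)],255,shift=4)
        return np.abs(cv2.resize(s,m.shape[::-1],interpolation=cv2.INTER_AREA).astype(float)-m).sum()/255
    r=minimize(cost,init,method="Nelder-Mead",options=dict(initial_simplex=np.array(init)+np.vstack([np.zeros(3),np.diag([.006,.006,.15])])))
    print(lab,r.x.round(4),"mismatch px",r.fun,"of",(m>0).sum()); return r.x
E
python3 - <<'E'
from fit import *
t=pickle.load(open("pics/t2.pkl","rb"));w=pickle.load(open("pics/w2.pkl","rb"))
for n,c,z in(("red",(60,143),.09),("orange",(465,184),.09),("olive",(702,195),.096)):
    print(n,plane(t,(np.array(c)+.5)/2.75-.5+[150,130],z).round(4))
# tins
seg(t,(378,245,438,297),0,.025,(.448,-.3165,.3),"blue top")
seg(w,(215,30,330,180),0,.025,(.448,-.3165,.3),"blue wrist")
seg(t,(204,240,268,286),0,.026,(.4385,.1345,.186),"teal top")
E
```

```text
red [[0.6254 0.3103 0.09  ]]
orange [[ 0.6135 -0.0679  0.09  ]]
olive [[ 0.618  -0.2882  0.096 ]]
blue top [ 0.4492 -0.3195  0.3466] mismatch px 90.28235294117647 of 873
blue wrist [ 0.4502 -0.3138  0.3525] mismatch px 182.53725490196078 of 7326
teal top [0.4396 0.1355 0.1907] mismatch px 43.43529411764706 of 941
```

>>> apply_moves --pt "1 0.18 0.01 0 0 0 0" --pt "1 0.18 0 0 0 0 0" --pt "1 0.18 0 0 0 0 0" --pt "1 0 0 0 0 0 -0.24" --pt "1 0 0 0 0 0 -0.24" --pt "1 0 0 0 0 0 -0.22" --pt "1 0 0 0 0 0 0" --pt "1 0 0 0.25 0 0 0" --pt "1 0 0 0.25 0 0 0" --pt "1 0 0 0.25 0 0 0" --pt "1 0 0 0.25 0 0 0" --pt "1 0 0 0.15 0 0 0" --pt "1 0 0 0.1 0 0 0" --pt "1 0 0 0 0 0 0" --pt "1 0 0 0 0 0 0"

```text
time_s: 23.7
tcp_pos: [0.4494, -0.3184, 0.0319]
tcp_rot: [0.0, 0.574, 0.819, 0.0]
force: [0.5, 0.6, 1.7]
gripper_width: 0.093
grasp_force: 0.0
```

>>> apply_moves --pt "1 0 0 0.05 0 0 0" --pt "1 0 0 0.023 0 0 0" --pt "1 0 0 0 0 0 0" --pt "0 0 0 0 0 0 0" --pt "0 0 0 0 0 0 0" --pt "0 0 0 0 0 0 0" --pt "0 0 0 0 0 0 0" --pt "0 0 0 0 0 0 0" --pt "0 0 0 0 0 0 0"

```text
time_s: 24.6
tcp_pos: [0.4492, -0.3187, 0.0207]
tcp_rot: [0.0, 0.573, 0.819, 0.0]
force: [1.4, -0.4, 0.9]
gripper_width: 0.0598
grasp_force: 30.0
```

>>> apply_moves --pt "0 0 0 -0.06 0 0 0" --pt "0 0 0 -0.2 0 0 0" --pt "0 0 0 -0.29 0 0 0" --pt "0 0 0 -0.29 0 0 0" --pt "0 0 0 -0.29 0 0 0" --pt "0 0 0 0 0 0 0.226" --pt "0 0 0 0 0 0 0.226" --pt "0 0 0 0 0 0 0.226" --pt "0 0 0 0 0 0 0" --pt "0 0.1324 0.1627 0 0 0 0" --pt "0 0.1324 0.1627 0 0 0 0" --pt "0 0.1324 0.1627 0 0 0 0" --pt "0 0.1324 0.1627 0 0 0 0" --pt "0 0.1324 0.1627 0 0 0 0" --pt "0 0.1324 0.1627 0 0 0 0" --pt "0 0.1324 0.1627 0 0 0 0" --pt "0 0 0 0 0 0 0" --pt "0 0 0 0 0 0 0" --pt "0 0 0 0 0 0 0"

```text
time_s: 26.5
tcp_pos: [0.6175, -0.1782, 0.1898]
tcp_rot: [-0.0, 0.703, 0.711, -0.0]
force: [0.1, -0.9, -1.3]
gripper_width: 0.0593
grasp_force: 30.0
```

```bash
python3 snap.py scene s3; python3 - <<'E'
import pickle
from h import *
f=pickle.load(open("pics/s3.pkl","rb"));a=f["pixels"][:,:,::-1]
o=np.array([280,140]);S=3.2
b=cv2.resize(a[140:320,280:520],None,fx=S,fy=S,interpolation=cv2.INTER_CUBIC)
from plant import ctrl
z=ctrl.get_state()["tcp_pos"];zb=z[2]-.0207;w=.009
R=np.array([[np.cos(w),-np.sin(w)],[np.sin(w),np.cos(w)]])
q=np.array([(-.0315,-.0525),(.0315,-.0525),(.0315,.0525),(-.0315,.0525)])@R.T+z[:2]
for h in(zb,zb+.025): cv2.polylines(b,[np.round((proj(f,np.c_[q,[h]*4])+.5-o)*S).astype(int)],True,(255,0,255),1)
cv2.imwrite("pics/s3c.png",b)
E
```

```text
[ 0.61750045 -0.17848264  0.18999049] [-2.53460806e-04  7.03156368e-01  7.11035140e-01 -2.94443203e-04]
```

View pics/s3c.png

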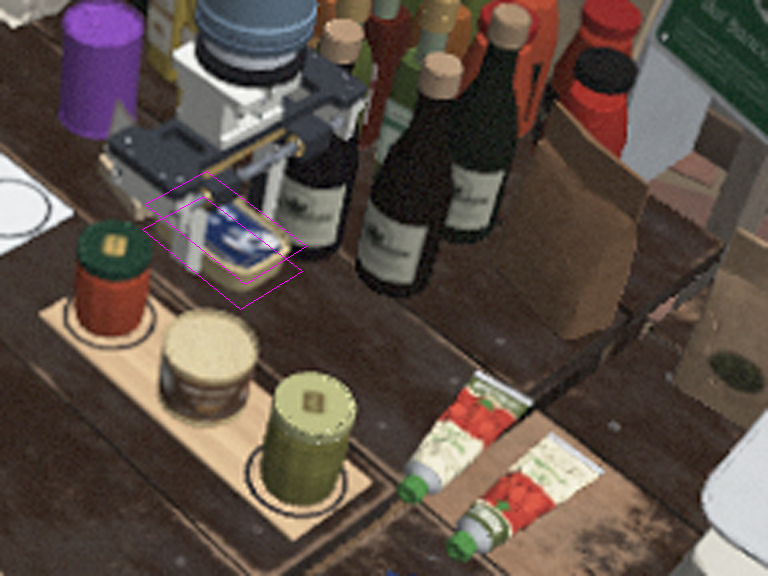

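The blue tin hangs level in the gripper, about 2–3 mm toward +y of the grasp prediction. The jars look well seated. I'll correct for the offset and lower it.

>>> apply_moves --pt "0 -0.013 0.009 0.1 0 0 0" --pt "0 0 0 0.2 0 0 0" --pt "0 0 0 0.2 0 0 0" --pt "0 0 0 0.1 0 0 0" --pt "0 0 0 0.05 0 0 0" --pt "0 0 0 0 0 0 0" --pt "0 0 0 0 0 0 0"

```text
time_s: 27.25
tcp_pos: [0.62, -0.1803, 0.0931]
tcp_rot: [0.001, 0.703, 0.711, 0.0]
force: [-0.7, -0.2, -1.6]
gripper_width: 0.0593
grasp_force: 30.0
```

>>> apply_moves --pt "0 0 -0.006 0.025 0 0 0" --pt "0 0 0 0.015 0 0 0" --pt "0 0 0 0.01 0 0 0" --pt "0 0 0 0.004 0 0 0" --pt "0 0 0 0 0 0 0"

```text
time_s: 27.75
tcp_pos: [0.6189, -0.1797, 0.0847]
tcp_rot: [0.0, 0.703, 0.711, 0.0]
force: [-0.2, 0.9, -0.8]
gripper_width: 0.0594
grasp_force: 30.0
```

>>> apply_moves --pt "0 0 0 0.004 0 0 0" --pt "0 0 0 0 0 0 0" --pt "1 0 0 0 0 0 0" --pt "1 0 0 0 0 0 0" --pt "1 0 0 0 0 0 0" --pt "1 0 0 0 0 0 0" --pt "1 0 0 0 0 0 0" --pt "1 0 0 -0.1 0 0 0" --pt "1 0 0 -0.3 0 0 0" --pt "1 0 0 -0.3 0 0 0" --pt "1 0 0 0 0 0 0"

```text
time_s: 28.85
tcp_pos: [0.6226, -0.1814, 0.1978]
tcp_rot: [0.007, 0.703, 0.711, 0.002]
force: [1.1, -0.8, 0.7]
gripper_width: 0.0929
grasp_force: 0.0
```

>>> apply_moves --pt "1 0.2347 -0.1306 0 0 0 0" --pt "1 0.2347 -0.1306 0 0 0 0" --pt "1 0.2347 -0.1306 0 0 0 0" --pt "1 0.2347 -0.1306 0 0 0 0" --pt "1 0.2347 -0.1306 0 0 0 0" --pt "1 0.2347 -0.1306 0 0 0 0" --pt "1 0.2347 -0.1306 0 0 0 0" --pt "1 0.2347 -0.1306 0 0 0 0" --pt "1 0.2347 -0.1306 0 0 0 0" --pt "1 0 0 0 0 0 -0.179" --pt "1 0 0 0 0 0 -0.178" --pt "1 0 0 0 0 0 0" --pt "1 0 0 0 0 0 0" --pt "1 0 0 0 0 0 0"

```text
time_s: 30.25
tcp_pos: [0.4392, 0.1349, 0.189]
tcp_rot: [0.0, 0.638, 0.77, 0.0]
force: [1.1, -0.1, -0.1]
gripper_width: 0.0932
grasp_force: 0.0
```

```bash
python3 snap.py top t4; python3 snap.py scene s4; python3 - <<'E'
import pickle
from h import *
out=[]
for n,o,sz in(("t4",(295,160),(140,80)),("s4",(290,210),(140,105))):
    f=pickle.load(open(f"pics/{n}.pkl","rb"));a=f["pixels"][:,:,::-1];S=5
    b=cv2.resize(a[o[1]:o[1]+sz[1],o[0]:o[0]+sz[0]],None,fx=S,fy=S,interpolation=cv2.INTER_CUBIC)
    b=b[:, :700]
    w=.011;R=np.array([[np.cos(w),-np.sin(w)],[np.sin(w),np.cos(w)]])
    t=np.linspace(0,2*np.pi,80);r=.018
    q=np.c_[np.sign(np.cos(t))*(.0315-r)+r*np.cos(t),np.sign(np.sin(t))*(.0525-r)+r*np.sin(t)]@R.T+[.619,-.1782]
    cv2.polylines(b,[np.round((proj(f,np.c_[q,[.089]*80])+.5-o)*S).astype(int)],True,(255,0,255),1)
    out.append(b)
im=np.vstack(out);cv2.imwrite("pics/c4.png",cv2.resize(im,None,fx=.64,fy=.64,interpolation=cv2.INTER_AREA))
E
```

```text
[0.43916718 0.13486064 0.18892958] [4.91487557e-05 6.37790857e-01 7.70209595e-01 3.24319960e-05]
[0.43914425 0.13484829 0.18886423] [-9.34724754e-06  6.37697593e-01  7.70286816e-01 -9.80225075e-06]
```

View pics/c4.png

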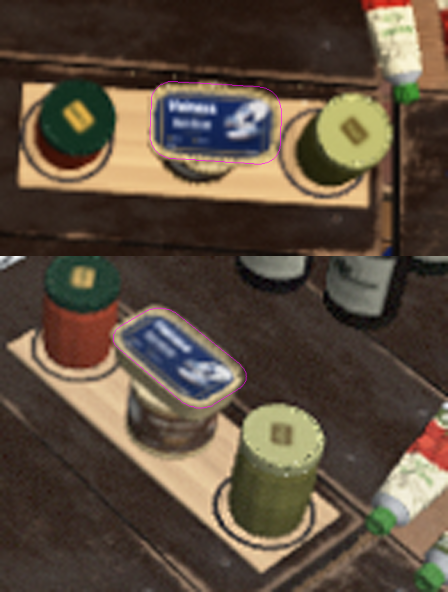

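The blue tin sits squarely on the brown tin, within about 1–2 mm of target, and the jars are inside their rings. Now the teal tin.

>>> apply_moves --pt "1 0 0 0.15 0 0 0" --pt "1 0 0 0.25 0 0 0" --pt "1 0 0 0.25 0 0 0" --pt "1 0 0 0.25 0 0 0" --pt "1 0 0 0.12 0 0 0" --pt "1 0 0 0.07 0 0 0" --pt "1 0 0 0.025 0 0 0" --pt "1 0 0 0 0 0 0" --pt "0 0 0 0 0 0 0" --pt "0 0 0 0 0 0 0" --pt "0 0 0 0 0 0 0" --pt "0 0 0 0 0 0 0" --pt "0 0 0 0 0 0 0" --pt "0 0 0 0 0 0 0"

```text
time_s: 31.75
tcp_pos: [0.4393, 0.1352, 0.022]
tcp_rot: [0.0, 0.637, 0.771, 0.0]
force: [-1.0, -0.0, 4.6]
gripper_width: 0.0594
grasp_force: 30.0
```

>>> apply_moves --pt "0 0 0 -0.06 0 0 0" --pt "0 0 0 -0.29 0 0 0" --pt "0 0 0 -0.3 0 0 0" --pt "0 0 0 -0.3 0 0 0" --pt "0 0 0 -0.3 0 0 0" --pt "0 0 0 0 0 0 0.179" --pt "0 0 0 0 0 0 0.178" --pt "0 0 0 0 0 0 0" --pt "0 -0.234 0.1306 0 0 0 0" --pt "0 -0.234 0.1306 0 0 0 0" --pt "0 -0.234 0.1306 0 0 0 0" --pt "0 -0.234 0.1306 0 0 0 0" --pt "0 -0.234 0.1306 0 0 0 0" --pt "0 -0.234 0.1306 0 0 0 0" --pt "0 -0.234 0.1306 0 0 0 0" --pt "0 -0.234 0.1306 0 0 0 0" --pt "0 -0.234 0.1306 0 0 0 0" --pt "0 0 0 0 0 0 0" --pt "0 0 0 0 0 0 0" --pt "0 0 0 0 0 0 0"

```text
time_s: 33.75
tcp_pos: [0.618, -0.1777, 0.2085]
tcp_rot: [-0.001, 0.703, 0.712, -0.0]
force: [0.3, 1.3, -1.7]
gripper_width: 0.0594
grasp_force: 30.0
```

```bash
python3 snap.py scene s5; python3 - <<'E'
import pickle
from h import *
from plant import ctrl
z=ctrl.get_state()["tcp_pos"];zb=z[2]-.022
f=pickle.load(open("pics/s5.pkl","rb"));a=f["pixels"][:,:,::-1];S=6;o=np.array([300,160])
b=cv2.resize(a[160:250,300:420],None,fx=S,fy=S,interpolation=cv2.INTER_CUBIC)
w=.011;R=np.array([[np.cos(w),-np.sin(w)],[np.sin(w),np.cos(w)]]);t=np.linspace(0,2*np.pi,80);r=.018
q=np.c_[np.sign(np.cos(t))*(.0315-r)+r*np.cos(t),np.sign(np.sin(t))*(.0525-r)+r*np.sin(t)]@R.T+z[:2]
cv2.polylines(b,[np.round((proj(f,np.c_[q,[zb+.026]*80])+.5-o)*S).astype(int)],True,(255,0,255),1)
cv2.imwrite("pics/c5.png",b)
E
```

```text
[ 0.61809809 -0.17744797  0.20887163] [-7.26818188e-04  7.02571519e-01  7.11612764e-01 -8.18380128e-05]
```

View pics/c5.png

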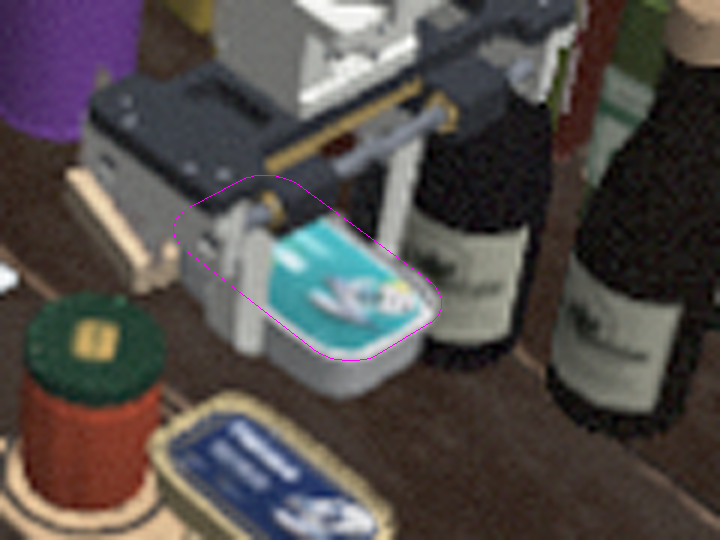

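The teal tin in the gripper matches its predicted outline, so I'll lower it.

>>> apply_moves --pt "0 0 0.004 0.1 0 0 0" --pt "0 0 0 0.2 0 0 0" --pt "0 0 0 0.18 0 0 0" --pt "0 0 0 0.1 0 0 0" --pt "0 0 0 0.03 0 0 0" --pt "0 0 0 0 0 0 0" --pt "0 0 0 0 0 0 0" --pt "0 0 0 0 0 0 0"

```text
time_s: 34.6
tcp_pos: [0.6201, -0.1789, 0.1192]
tcp_rot: [0.001, 0.703, 0.711, 0.0]
force: [-0.1, 0.2, -0.7]
gripper_width: 0.0598
grasp_force: 30.0
```

>>> apply_moves --pt "0 0.005 -0.006 0.025 0 0 0" --pt "0 0 0 0.015 0 0 0" --pt "0 0 0 0.01 0 0 0" --pt "0 0 0 0.004 0 0 0" --pt "0 0 0 0 0 0 0" --pt "0 0 0 0 0 0 0"

```text
time_s: 35.2
tcp_pos: [0.6184, -0.178, 0.1107]
tcp_rot: [0.0, 0.703, 0.711, 0.0]
force: [-2.5, 1.1, 5.8]
gripper_width: 0.0591
grasp_force: 30.0
```

>>> apply_moves --pt "1 0 0 0 0 0 0" --pt "1 0 0 0 0 0 0" --pt "1 0 0 0 0 0 0" --pt "1 0 0 0 0 0 0" --pt "1 0 0 0 0 0 0" --pt "1 0 0 -0.1 0 0 0" --pt "1 0 0 -0.3 0 0 0" --pt "1 0 0 -0.3 0 0 0" --pt "1 0.2 -0.2 0 0 0 0" --pt "1 0.2 -0.2 0 0 0 0" --pt "1 0.2 -0.2 0 0 0 0" --pt "1 0.2 -0.2 0 0 0 0" --pt "1 0.2 -0.2 0 0 0 0" --pt "1 0.2 -0.2 0 0 0 0" --pt "1 0 0 0 0 0 0" --pt "1 0 0 0 0 0 0" --pt "1 0 0 0 0 0 0"

```text
time_s: 36.9
tcp_pos: [0.4375, -0.0007, 0.2149]
tcp_rot: [0.001, 0.703, 0.711, 0.0]
force: [0.2, 0.3, -0.5]
gripper_width: 0.0928
grasp_force: 0.0
```

```bash
python3 snap.py top t6; python3 snap.py scene s6; python3 - <<'E'
import cv2,numpy as np
a=cv2.imread("pics/t6.png")[140:235,155:430];b=cv2.imread("pics/s6.png")[140:325,200:420]
a=cv2.resize(a,(760,263),interpolation=cv2.INTER_CUBIC);b=cv2.resize(b,(392,330),interpolation=cv2.INTER_CUBIC)
b=np.hstack([b,np.zeros((330,368,3),np.uint8)]);cv2.imwrite("pics/c6.png",np.vstack([a,b]))
E
```

```text
[ 0.43758785 -0.00082679  0.2146881 ] [4.70942874e-04 7.03431364e-01 7.10763020e-01 1.54102682e-04]
[ 0.43748372 -0.00088118  0.2145043 ] [2.13292911e-04 7.03530201e-01 7.10665329e-01 2.50629518e-05]
```

View pics/c6.png

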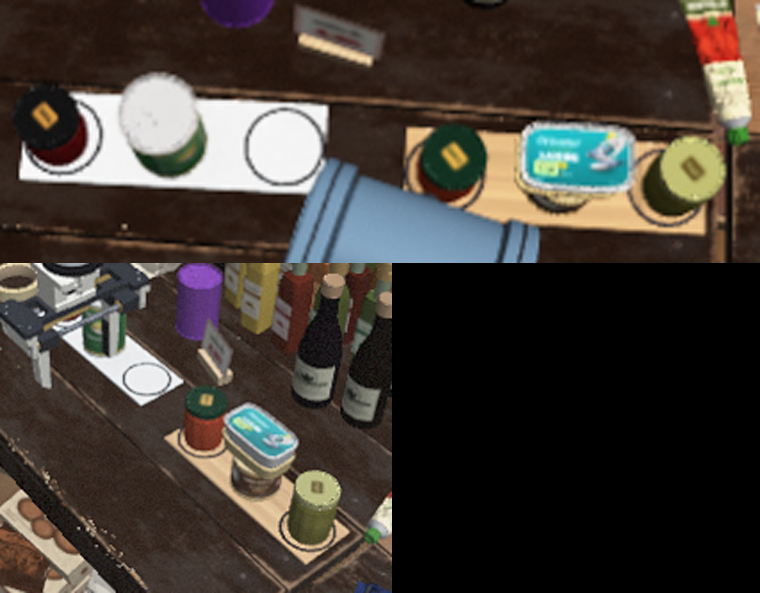

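All three jars stand in their rings, the teal-on-blue stack is square on the brown tin, and the right ring on the white board is empty. The green tin and price card haven't moved, and the gripper is clear of everything. I'm handing it in.

```bash
python3 -c "
from plant import ctrl
print(ctrl.finish_job())"
```

```text
the job is handed in; nothing more can be done
None
```

The display is set out as asked and handed in at about 37 s: all three jars are in their rings, the blue tin and then the teal one are stacked on the brown tin, and the final pictures show the brown tin, green tin and price card still in place.

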